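# Press the amber flask down in the reader's sprung ring cradle and hold it

### The arm

A 7-joint arm with a two-finger parallel gripper is mounted at the origin on the work surface. World frame = base frame: x ahead of the robot, y to its left, z up, the work surface at z = 0. Lengths are in m, angles in degrees, forces in N, time in s.
With the tool pointing down it reaches from about 0.425 to 0.975 m from the base axis. Payload 16.7 kg.
Tool frame: the origin (TCP) lies at the very end of the fingers, on their centre line; the grasp point (between the pads) lies 19 mm behind it; z points along the fingers, y is the line along which they close (so a half turn about z gives the same grasp; the last joint's range is limited). The gripper opens to 85 mm and grips with 20 to 120 N. Pads are 22 mm wide; open, the fingers measure 114 mm over their backs; the gripper's body (76 mm by 85 mm) begins 54 mm behind the grasp point. The pads swing forward as they close: fully open they stand 13 mm farther back than shut.
Start: joints at [68.096, 24.414, 4.234, 92.017, -1.954, 63.644, -3.845], TCP at [0.156, -0.657, 0.199] pointing down, gripper open.
Joint ranges: [-163.25, 163.25], [-28.42, 122.38], [-70.27, 78.77], [12.13, 141.07], [-58.53, 238.53], [9.26, 117.41], [-156.51, 156.51]. Speed limits (degrees/s): [108.29, 108.29, 136.94, 136.94, 172.46, 172.46, 172.46].

### API

Orientations are given as a 3x3 rotation matrix whose columns are the frame's x, y, z axes.
In Python, from station import bot gives the robot as it stands. The module is installed in compiled form; this text tells all that it offers.
- The arm moves only by the tool play_rows, never from a script. Its argument "series" is a list of rows, each a list of 4 numbers: the shift along the tool's x, y, z in m, then the turn about the tool's z in degrees. In form: [[x, y, z, roll], ...]. A call has 1 to 12 rows; each row shifts and turns the commanded pose from where the row before left it, along the tool's axes as they then stand; what a row does not reach is not made up. A row lasts 1/8 s, in which the tool goes at most 62.5 mm and 10.7 degrees, less where a joint would pass 70% of its speed; a pose out of reach is approached as far as the arm can. A call with a gripper value outside its range is refused whole. "gripper" is the opening in per cent of the stroke, from 0 (shut) to 100 (fully open), set as the call begins (left out, the last holds). The fingers move at their own pace and stop on an object; the grip force is fixed at half the most. Time passes only in rows, so rows that do not move let the fingers close. It gives the time, the measured TCP pose, the force, the opening and the grip force at its end, in the units of the state.
- bot.get_state(): the state, without advancing time (a new reading comes with each control period).
- bot.grab_frame(name): name is "side" or "top" or "wrist"; returns a dict with "frame" (400x640x3 uint8, red, green, blue), "range_z" (400x640 float32, m along the optical axis (not along the pixel's ray), 0 where there is no reading), "K" (3x3 intrinsics, pixels), "world_from_camera" (4x4, takes a point from camera to world coordinates). Camera axes: x right, y down, z forward; pixel columns grow to the right and rows downward; lengths in m; the calibration is good to about 2 mm. The wrist camera is an equidistant fisheye: a pixel r from the principal point sees the ray r / f radians off the axis. A picture is of the moment at which its call begins.
- bot.close_job(): hands the job in; it is judged then, once.
Trained networks look in a picture, given as the dict that the camera call returned (one of the last four; its "shot" number tells which), for a name from the list of things; names that differ only in an ending like _2 or _b are one class to them, and where a whole thing is asked for, a point or a joint stands for the part that bears it (a point fixed in the world has none). Each returns a list of dicts, best first, with "score" (0 to 1); they miss things now and then, are a little off and sometimes report something else, mostly with a low value. They report only what shows in the picture. A call takes as long as a camera call. They do not tell look-alikes from the thing itself.
- bot.masks_of(picture, label): "region" (400x640 bool, what is visible of it) and "pixel" ([column, row] in pixels, amid what is visible of it).
The state is a dict: "time_s": time; "qpos": joint angles; "joint_velocities": joint speeds; "tau": joint torques, N m; "tool_pos": TCP position; "eef_rot": TCP orientation; "wrist_force": force on the tool from outside, world axes, zero at the start; "torque": the same for the moment, N m; "gripper_width": finger opening in m; "grasp_force": force on a finger pad.
Only numpy, scipy, OpenCV 4.12 (cv2) and the standard library are available. Lean on these libraries where they do the work, as an engineer would, in place of code of your own. Each camera call takes 0.05 s, during which the arm holds its last target. There are 200 camera calls.

### The job

Pick up the amber round flask, set it upright in the orange sprung ring of the sample reader, and press it down with the gripper, on the flask only, until the ring is fully down at its stop. Finish while still holding it pressed fully down like that: do not let go. Keep the flask upright all the way and leave the clear flask and everything else on the bench where it is.

Things in the scene. Friction and masses are not known exactly. Their poses are not given: they have to be found in the camera images.
- amber_flask: the flask to load: amber glass, white stopper fixed in it, 0.10 to 0.18 kg. Bulb 80 mm in diameter centred 35 mm above the origin, flat foot 39 mm across; neck 30 mm in diameter from 72 to 115 mm, lip 35 mm in diameter to 121 mm, stopper 32 mm in diameter to 133 mm (top). Stands on the bench; may swap places with the clear flask or the reader. Origin: centre of the underside; z up the neck.
- clear_flask: the same shape and size in clear glass with a blue stopper; not to be disturbed. Origin: centre of the underside.
- cradle: sample reader, fixed: white round base 132 mm in diameter, 18 mm high, three steel guide pins (9 mm thick, tops at 72 mm, 53 mm off the axis at 60, 180, 300 degrees) carrying the orange ring; on its own +x side a white box with dark screen, 55 to 141 mm off the axis, 70 mm wide, 52 mm high. Origin: on the ring axis at bench level; z up.
- ring_mouth (a point): centre of the upper face of the orange ring, moves with it; 70 mm above the bench when up. Hole 64 mm in diameter, ring 90 mm outside, 9 mm thick, three ears reaching 63 mm from the axis. The bulb rests on the hole's upper edge: a seated upright flask has its origin 11 mm below this point.
- ring (a joint): how far the sprung ring is pressed down: 0 up, 0.020 m fully down at its hard stop. The spring pushes back with about 3 to 4 N at the top and about 13 N at the bottom; the weight of the flask alone does not press it down, and it springs back when let go.
- bottle_a: amber reagent bottle with paper label and white cap, 68 mm in diameter, 150 mm high, a bystander. Origin: centre of the underside.
- bottle_b: second amber reagent bottle, the same; a bystander. Origin: centre of the underside.
- beaker: empty open glass beaker, 68 mm in diameter, 85 mm high, a bystander. Origin: centre of the underside.
- wash_bottle: white plastic bottle with red cap, 64 mm in diameter, 140 mm high, a bystander. Origin: centre of the underside.
- mouse: light grey round computer mouse on a red and white pad, 62 mm across, 32 mm high, a bystander. Origin: centre of the underside.
There are look-alikes about, which are no part of the job. What is shaped like the cradle but green or purple is not meant.

How it is judged (in metres and radians):
On the way, in this order (a step that is already met when the one before it is completed fails the run):
1. the amber flask is lifted off the bench by the gripper (height (world z) of amber_flask above 0.03 m and contact force between the fingers and amber_flask above 1 N and horizontal distance between amber_flask and ring_mouth above 0.05 m), for 0.1 s.
2. the amber flask, seated upright in the ring, is pressed fully down by the gripper (value of joint ring above 0.017 m and horizontal distance between amber_flask and ring_mouth below 0.008 m and z of amber_flask in the frame of ring_mouth between -0.017 and -0.005 m and angle between amber_flask's own z axis and vertical below 0.2 rad and contact force between the fingers and amber_flask above 1 N and contact force between amber_flask and cradle above 4 N and contact force between each of the arm, the fingers and cradle below 0.5 N), for 0.3 s.
At the end, for the whole second after the job is handed in: Amber flask upright (0.2 rad) in the orange ring, centred within 8 mm, origin 5 to 17 mm below the ring face; ring down at least 17 of 20 mm; fingers on the flask (over 1 N), flask bearing on the ring (over 4 N), robot not touching the reader itself (all of step 2); the arm keeps its last pose, push and grip.
It fails at once if the amber flask is tipped more than 0.7 rad (angle between amber_flask's own z axis and vertical above 0.7 rad).
It fails at once if the clear flask is moved by more than 25 mm or tipped over (distance of clear_flask from where it was at the start of the episode above 0.025 m or angle between clear_flask's own z axis and vertical above 0.5 rad).
It fails at once if a bystander is moved by more than 30 mm or tipped over (distance of any of bottle_a, bottle_b, beaker, wash_bottle, mouse from where it was at the start of the episode above 0.03 m or angle between any of bottle_a, bottle_b, beaker, wash_bottle, mouse's own z axis and vertical above 0.5 rad).
It also fails if it takes over 43 s, if anything falls off the work surface, if the arm or the gripper's body presses on something with over 40 N, if the wrist force passes 120 N, or if a joint passes its speed limit or range.

## Working session

There is one attempt and no reset: what is moved stays moved. The work goes in short steps, Python scripts to look and compute and a tool call to move; the robot and the scene stay as the last step left them, time stands still between calls to the robot, and variables do not carry over. Pictures are saved under pics/ and viewed, at most 10 in all, crops included, and the job is handed in when it is done.

Besides the shell and the picture viewer there is one more tool, called after "Call:" as name(argument=value, ...), one argument or row to a line, values as JSON. play_rows: Moves the arm, as the interface text tells. Its arguments: {"type":"object","properties":{"series":{"type":"array"},"gripper":{"type":"number"}},"required":["series"]}

```bash
mkdir -p pics
cat > h.py <<'E'
import numpy as np, cv2
from station import bot
def pts(p, m):
    v,u=np.nonzero(m & (p["range_z"]>0)); z=p["range_z"][v,u]; K=p["K"]
    P=np.c_[(u-K[0,2])/K[0,0]*z,(v-K[1,2])/K[1,1]*z,z]; T=p["world_from_camera"]
    return P@T[:3,:3].T+T[:3,3]
def save(p,n): cv2.imwrite("pics/"+n,p["frame"][:,:,::-1])
E
python3 - <<'E'
from h import *
a=bot.grab_frame("top"); b=bot.grab_frame("side")
cv2.imwrite("pics/a.png",np.vstack([a["frame"],b["frame"]])[:,:,::-1][:, :])
im=cv2.imread("pics/a.png"); cv2.imwrite("pics/a.png",cv2.resize(im,(480,600)))
save(a,"top.png");save(b,"side.png")
for n,p in (("top",a),("side",b)):
    print(n,p["world_from_camera"].round(3).tolist(),p["K"].round(1).tolist())
    for l in ["amber_flask","clear_flask","cradle","ring_mouth","bottle_a","beaker","wash_bottle","mouse"]:
        for d in bot.masks_of(p,l):
            P=pts(p,d["region"])
            if len(P): print(n,l,round(d["score"],2),np.round(d["pixel"]),np.median(P,0).round(3),P.min(0).round(3),P.max(0).round(3))
E
```

```text
top [[-0.016, -0.99, 0.143, 0.311], [-1.0, 0.018, 0.017, -0.021], [-0.02, -0.143, -0.99, 1.502], [0.0, 0.0, 0.0, 1.0]] [[461.8, 0.0, 321.5], [0.0, 461.8, 197.9], [0.0, 0.0, 1.0]]
top amber_flask 0.61 [329. 183.] [ 0.559 -0.017  0.062] [ 0.528 -0.056 -0.005] [0.607 0.022 0.139]
top amber_flask 0.49 [193. 164.] [0.633 0.409 0.098] [ 0.609  0.388 -0.004] [0.675 0.459 0.158]
top clear_flask 0.77 [385. 200.] [ 0.512 -0.185  0.062] [ 0.479 -0.236 -0.008] [ 0.568 -0.152  0.14 ]
top cradle 0.89 [342. 254.] [ 0.345 -0.065  0.045] [ 0.261 -0.126 -0.016] [0.47  0.007 0.079]
top cradle 0.8 [253. 191.] [0.555 0.229 0.045] [ 0.468  0.166 -0.002] [0.674 0.294 0.077]
top cradle 0.6 [241. 273.] [0.285 0.261 0.046] [ 0.198  0.209 -0.006] [0.401 0.337 0.077]
top cradle 0.25 [176. 224.] [0.439 0.451 0.093] [ 0.412  0.432 -0.007] [0.487 0.526 0.145]
top ring_mouth 0.98 [246. 277.] [0.264 0.271 0.068] [0.205 0.214 0.011] [0.305 0.322 0.077]
top ring_mouth 0.85 [333. 262.] [ 0.322 -0.05   0.068] [ 0.27  -0.105  0.012] [ 0.372 -0.012  0.079]
top ring_mouth 0.71 [246. 186.] [0.539 0.229 0.069] [0.484 0.178 0
[... 1617 characters left out ...]
 0.634 -0.615 -0.002] [ 0.716 -0.381  0.153]
side bottle_a 0.58 [212. 322.] [0.633 0.441 0.095] [ 0.61   0.353 -0.004] [0.717 0.461 0.155]
side beaker 0.89 [252. 161.] [ 0.772 -0.122  0.057] [ 0.74  -0.237 -0.005] [ 0.842 -0.097  0.091]
side beaker 0.27 [281. 278.] [0.537 0.239 0.069] [ 0.47   0.133 -0.003] [0.6   0.292 0.076]
side wash_bottle 0.6 [292. 364.] [0.437 0.484 0.092] [0.411 0.443 0.007] [0.472 0.5   0.144]
side mouse 0.56 [283. 274.] [0.538 0.242 0.069] [ 0.471  0.133 -0.003] [0.581 0.292 0.076]
side mouse 0.47 [379. 135.] [ 0.422 -0.456  0.021] [ 0.394 -0.495 -0.003] [ 0.452 -0.434  0.035]
side mouse 0.34 [289. 365.] [0.438 0.484 0.092] [ 0.412  0.374 -0.002] [0.482 0.5   0.144]
```

View pics/top.png

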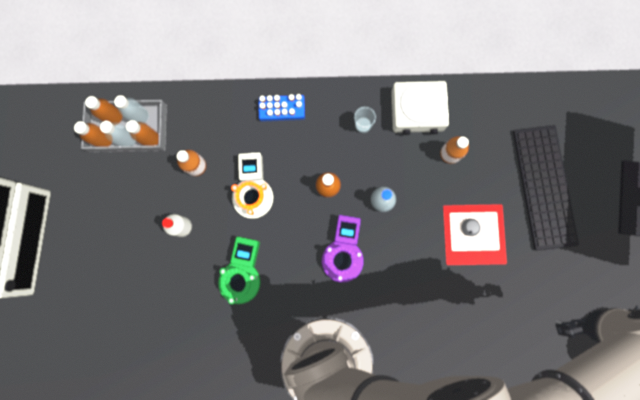

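View pics/side.png

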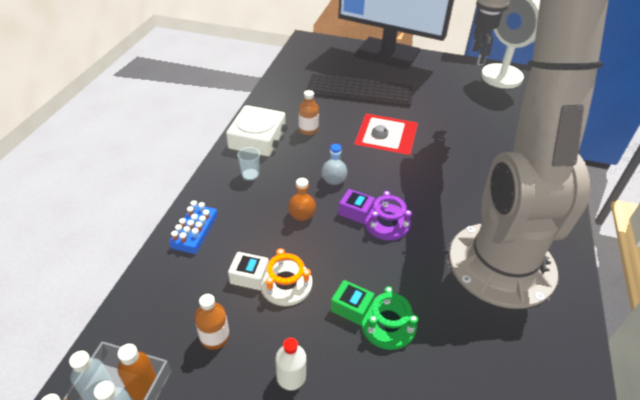

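The target is the amber flask with the white stopper at top (329,183). It could be confused with:
- the amber bottles at (191,162) and (453,150)
- the amber bottles in the rack at (104,110), (95,133) and (143,133)
- the clear flask at (385,200)

The target reader is the white base with the orange ring at (250,196). The look-alikes are the green one at (240,283) and the purple one at (343,262).

```bash
cat > m.py <<'E'
from h import *
from scipy.optimize import least_squares
def near(P,c,r): return np.hypot(P[:,0]-c[0],P[:,1]-c[1])<r
def circ(P):
    s=least_squares(lambda q:np.hypot(P[:,0]-q[0],P[:,1]-q[1])-q[2],[*P[:,:2].mean(0),.03],loss="soft_l1",f_scale=.002)
    return s.x.round(4)
def measure(p):
    full=np.ones(p["range_z"].shape,bool)
    v,u=np.nonzero(full&(p["range_z"]>0)); P=pts(p,full); C=cv2.cvtColor(p["frame"],cv2.COLOR_RGB2HSV)[v,u].astype(int)
    f=P[near(P,(.565,-.018),.06)]
    t=f[(f[:,2]>.122)]; print("stopper",len(t),t[:,:2].mean(0).round(4),((t.min(0)+t.max(0))/2).round(4),t[:,2].max().round(4))
    b=f[(f[:,2]>.01)&(f[:,2]<.065)]
    s=least_squares(lambda q:np.linalg.norm(b-[q[0],q[1],.035],axis=1)-.04,[.565,-.018],loss="soft_l1",f_scale=.003); print("bulb",s.x.round(4))
    o=near(P,(.53,.23),.08)&(C[:,0]>8)&(C[:,0]<25)&(C[:,1]>150)&(C[:,2]>120)
    r=P[o&(P[:,2]>.060)&(P[:,2]<.076)]
    c=((r.min(0)+r.max(0))/2)
    top=r[(r[:,2]>.066)]
    d=np.hypot(*(top[:,:2]-circ(top)[:2]).T); print("ring",len(top),circ(top),"in",d.min().round(4),"median z",np.median(top[:,2]).round(4))
    k=top[d<.046]; print(" w/o ears",len(k),circ(k))
    h,xe,ye=np.histogram2d(k[:,0],k[:,1],bins=5)
E
python3 - <<'E'
from m import *
print({k:np.round(x,3).tolist() for k,x in bot.get_state().items()if k in("eef_rot","tool_pos","wrist_force","time_s","gripper_width")})
a=bot.grab_frame("top"); b=bot.grab_frame("side")
for p in(a,b): measure(p)
A=cv2.resize(a["frame"][140:240,220:360],(700,500),interpolation=2); cv2.imwrite("pics/c1.png",A[:,:,::-1])
E
```

```text
{'time_s': 0.9, 'tool_pos': [0.156, -0.657, 0.199], 'eef_rot': [[0.973, 0.231, 0.0], [0.231, -0.973, 0.0], [0.0, -0.0, -1.0]], 'wrist_force': [-0.236, 0.136, -0.07], 'gripper_width': 0.085}
stopper 90 [ 0.5666 -0.0161] [ 0.5672 -0.0158  0.1303] 0.1386
bulb [ 0.5683 -0.0158]
ring 193 [0.5323 0.2327 0.0387] in 0.0311 median z 0.0695
 w/o ears 189 [0.5322 0.2326 0.0386]
stopper 103 [ 0.5653 -0.0099] [ 0.5656 -0.0123  0.1291] 0.136
bulb [ 0.5675 -0.0153]
ring 469 [0.5325 0.2354 0.0405] in 0.0293 median z 0.0702
 w/o ears 401 [0.5324 0.2355 0.0393]
```

View pics/c1.png

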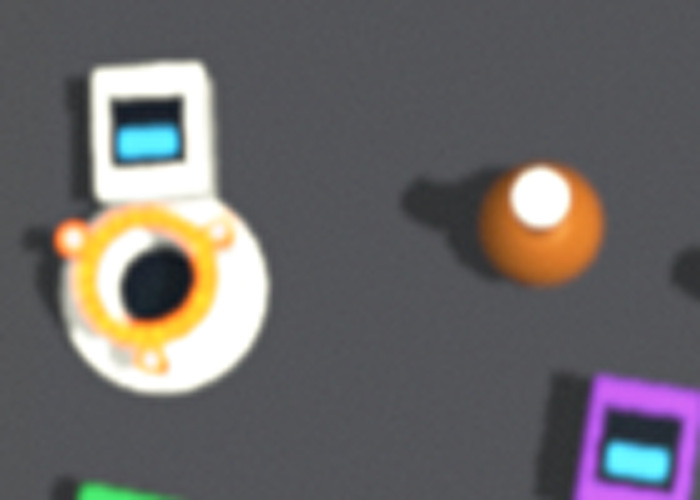

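The crop confirms both: the white-stoppered amber flask at (540,220) and the orange ring on the white base at (150,265). Next is the move over to the flask.

Call:
play_rows(
  series=[
    [0.04,-0.039,-0.02,0],
    [0.043,-0.0415,-0.01,0],
    [0.043,-0.0415,0,0],
    [0.043,-0.0415,0,0],
    [0.043,-0.0415,0,0],
    [0.043,-0.0415,0,0],
    [0.043,-0.0415,0,0],
    [0.043,-0.0415,0,0],
    [0.043,-0.0415,0,0],
    [0.043,-0.0415,0,0],
    [0.043,-0.0415,0,0],
    [0,0,0,0],
  ],
  gripper=100,
)

```text
time_s: 2.5
tool_pos: [0.5102, -0.1021, 0.2286]
eef_rot: [[0.972, 0.237, 0.001], [0.237, -0.972, 0.001], [0.001, -0.001, -1.0]]
wrist_force: [0.0, -0.5, -0.5]
gripper_width: 0.0857
grasp_force: 0.0
```

Call:
play_rows(
  series=[
    [0.0378,-0.0351,0,0],
    [0.0378,-0.0351,0,0],
    [0,0,0,0],
  ],
)

```text
time_s: 2.88
tool_pos: [0.5669, -0.0175, 0.2284]
eef_rot: [[0.972, 0.235, 0.0], [0.235, -0.972, 0.002], [0.001, -0.001, -1.0]]
wrist_force: [0.4, -0.9, 0.2]
gripper_width: 0.0856
grasp_force: 0.0
```

Run:
```python
from m import *
s=bot.get_state(); print(s["tool_pos"])
w=bot.grab_frame("wrist"); save(w,"w.png"); K=w["K"]; T=w["world_from_camera"]; print(K.tolist(),T.round(3).tolist())
for l in("amber_flask","clear_flask"):
  for d in bot.masks_of(w,l):
    m=d["region"]; v,u=np.nonzero(m&(w["range_z"]>0)); z=w["range_z"][v,u]
    x=(u-K[0,2])/K[0,0]; y=(v-K[1,2])/K[1,1]; r=np.hypot(x,y)+1e-9; t=np.tan(r)/r
    P=np.c_[x*t*z,y*t*z,z]@T[:3,:3].T+T[:3,3]
    k=P[(P[:,2]>.125)]
    print(l,d["score"],d["pixel"],P.min(0),P.max(0),len(k),(k.min(0)+k.max(0))/2 if len(k) else 0)
```

```text
[ 0.56686178 -0.01749882  0.22840565]
[[309.70691628693146, 0.0, 320.917452208398], [0.0, 309.70691628693146, 195.37808757069632], [0.0, 0.0, 1.0]] [[0.236, -0.938, -0.254, 0.632], [-0.972, -0.228, -0.06, -0.002], [-0.002, 0.261, -0.965, 0.404], [0.0, 0.0, 0.0, 1.0]]
amber_flask 0.98 [316.8, 169.7] [ 0.51347006 -0.05907725 -0.00145804] [0.60608257 0.02346454 0.13510181] 938 [ 0.56767472 -0.01495484  0.13005281]
amber_flask 0.33 [459.9, 34.0] [ 0.74052332 -0.16978234 -0.00215211] [ 0.85565008 -0.10220533  0.08715938] 0 0
clear_flask 0.73 [446.4, 236.2] [ 0.47826482 -0.29679488 -0.00132737] [ 0.59053899 -0.05623099  0.30252837] 411 [ 0.5508013  -0.13058837  0.21376463]
```

View pics/w.png

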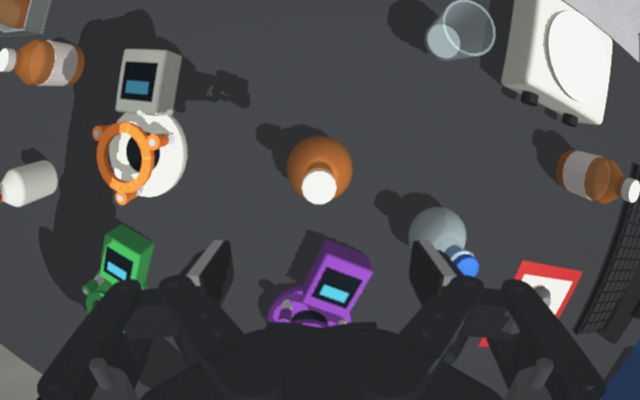

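The wrist view shows the amber flask at (318,175), centred between the open fingers. The orange ring is at (130,155) and the clear flask, at (440,240), is clear of the descent. Now I descend.

Call:
play_rows(
  series=[
    [0.0015,-0.0022,0.03,0],
    [0,0,0.04,0],
    [0,0,0.04,0],
    [0,0,0.025,0],
    [0,0,0.014,0],
    [0,0,0,0],
  ],
)

```text
time_s: 3.78
tool_pos: [0.5662, -0.0192, 0.0793]
eef_rot: [[0.973, 0.23, -0.001], [0.23, -0.973, -0.0], [-0.001, 0.0, -1.0]]
wrist_force: [0.3, 0.4, 0.7]
gripper_width: 0.0857
grasp_force: 0.0
```

Call:
play_rows(
  series=[
    [0,0,0,0],
    [0,0,0,0],
    [0,0,0,0],
    [0,0,0,0],
    [0,0,0,0],
    [0,0,0,0],
    [0,0,0,0],
    [0,0,0,0],
  ],
  gripper=0,
)

```text
time_s: 4.78
tool_pos: [0.5675, -0.0182, 0.0806]
eef_rot: [[0.973, 0.231, 0.002], [0.231, -0.973, 0.0], [0.002, 0.0, -1.0]]
wrist_force: [-0.1, 0.0, 8.1]
gripper_width: 0.0317
grasp_force: 58.7
```

Call:
play_rows(
  series=[
    [0,0,-0.01,0],
    [0,0,-0.03,0],
    [0,0,-0.04,0],
    [0,0,-0.03,0],
    [0,0,-0.01,0],
    [0,0,0,0],
    [0,0,0,0],
  ],
)

```text
time_s: 5.65
tool_pos: [0.5659, -0.0184, 0.1983]
eef_rot: [[0.973, 0.231, -0.002], [0.231, -0.973, 0.0], [-0.002, -0.0, -1.0]]
wrist_force: [-0.2, 0.5, -2.4]
gripper_width: 0.0319
grasp_force: 59.7
```

```bash
cat > f.py <<'E'
from m import *
def flask(views=("top","side")):
    s=bot.get_state(); t=s["tool_pos"]; print("tcp",t.round(4),s["wrist_force"].round(1),s["gripper_width"].round(4))
    for n in views:
        p=bot.grab_frame(n); save(p,n+str(p["shot"])+".png")
        for d in bot.masks_of(p,"amber_flask"):
            P=pts(p,d["region"]); b=P[near(P,t,.055)&(P[:,2]<t[2]-.01)&(P[:,2]>t[2]-.085)]
            if len(b)<100: continue
            q=least_squares(lambda q:np.linalg.norm(b-q,axis=1)-.04,[t[0],t[1],t[2]-.045],loss="soft_l1",f_scale=.003).x
            print(n,d["score"],len(b),"bulb",q.round(4),"rel",(q-t).round(4)); break
E
python3 - <<'E'
from f import *
flask()
E
```

```text
Traceback (most recent call last):
  File "f.py", line 3, in flask
    s=bot.get_state(); t=s["tool_pos"]; print("tcp",t.round(4),s["wrist_force"].round(1),s["gripper_width"].round(4))
                                                                                         ^^^^^^^^^^^^^^^^^^^^^^^^
AttributeError: 'float' object has no attribute 'round'
```

Call:
play_rows(
  series=[
    [0.002,-0.02,0,0],
    [0.0048,-0.0466,0,0],
    [0.0048,-0.0466,0,0],
    [0.0048,-0.0466,0,0],
    [0.0046,-0.0466,0,0],
    [0.0046,-0.0466,0,0],
    [0,0,0,0],
    [0,0,0,0],
  ],
)

```text
time_s: 6.65
tool_pos: [0.5326, 0.234, 0.1989]
eef_rot: [[0.973, 0.232, -0.001], [0.232, -0.973, -0.0], [-0.001, 0.0, -1.0]]
wrist_force: [-0.1, 0.5, -1.5]
gripper_width: 0.0316
grasp_force: 59.9
```

```bash
sed -i 's/,s\["gripper_width"\].round(4)//' f.py
python3 - <<'E'
from f import *
flask(("top","side"))
E
ls pics
```

```text
tcp [0.5326 0.234  0.1989] [-0.1  0.5 -1.5]
side 0.91 670 bulb [0.5339 0.2351 0.1536] rel [ 0.0013  0.0011 -0.0452]
a.png
c1.png
side.png
side7.png
top.png
top6.png
w.png
```

The flask is held upright and sits within 2 mm of the ring axis. Now I lower it.

Call:
play_rows(
  series=[
    [-0.0015,0,0.01,0],
    [0,0,0.02,0],
    [0,0,0.015,0],
    [0,0,0.01,0],
    [0,0,0.004,0],
    [0,0,0,0],
    [0,0,0,0],
  ],
)

```text
time_s: 7.72
tool_pos: [0.5321, 0.2334, 0.1411]
eef_rot: [[0.973, 0.23, 0.001], [0.23, -0.973, 0.0], [0.001, 0.0, -1.0]]
wrist_force: [-0.1, -1.5, 2.0]
gripper_width: 0.0314
grasp_force: 60.1
```

Call:
play_rows(
  series=[
    [0,0,0.003,0],
    [0,0,0.003,0],
    [0,0,0.003,0],
    [0,0,0,0],
    [0,0,0,0],
  ],
)

```text
time_s: 8.35
tool_pos: [0.532, 0.2334, 0.1317]
eef_rot: [[0.973, 0.231, 0.001], [0.231, -0.973, 0.0], [0.001, -0.0, -1.0]]
wrist_force: [1.1, -3.0, 6.7]
gripper_width: 0.0315
grasp_force: 60.5
```

Call:
play_rows(
  series=[
    [0,0.001,0.002,0],
    [0,0,0.003,0],
    [0,0,0.003,0],
    [0,0,0.002,0],
    [0,0,0,0],
    [0,0,0,0],
  ],
)

```text
time_s: 9.1
tool_pos: [0.5326, 0.2325, 0.1221]
eef_rot: [[0.973, 0.23, 0.001], [0.23, -0.973, 0.0], [0.001, -0.0, -1.0]]
wrist_force: [1.3, -2.8, 11.2]
gripper_width: 0.0315
grasp_force: 60.9
```

Call:
play_rows(
  series=[
    [0,0,0.002,0],
    [0,0,0.001,0],
    [0,0,0,0],
    [0,0,0,0],
  ],
)

```text
time_s: 9.6
tool_pos: [0.5331, 0.2325, 0.1196]
eef_rot: [[0.973, 0.23, 0.002], [0.23, -0.973, 0.001], [0.002, 0.0, -1.0]]
wrist_force: [1.4, -3.8, 15.2]
gripper_width: 0.0317
grasp_force: 61.7
```

Call:
play_rows(
  series=[
    [0,0.001,0.001,0],
    [0,0,0.001,0],
    [0,0,0.001,0],
    [0,0,0,0],
    [0,0,0,0],
    [0,0,0,0],
  ],
)

```text
time_s: 10.35
tool_pos: [0.5347, 0.2318, 0.1185]
eef_rot: [[0.973, 0.23, 0.005], [0.23, -0.973, 0.001], [0.006, 0.0, -1.0]]
wrist_force: [-0.3, -8.1, 37.3]
gripper_width: 0.0314
grasp_force: 64.1
```

Run:
```python
from f import *
flask(("top","side"))
p=bot.grab_frame("side")
full=np.ones((400,640),bool); v,u=np.nonzero(p["range_z"]>0); P=pts(p,full); C=cv2.cvtColor(p["frame"],cv2.COLOR_RGB2HSV)[v,u].astype(int)
o=near(P,(.532,.233),.066)&(C[:,0]>8)&(C[:,0]<25)&(C[:,1]>150)&(C[:,2]>120)&(P[:,2]<.08)
d=np.hypot(P[:,0]-.532,P[:,1]-.233)
print("ring z",[np.percentile(P[o&(d>.037)&(d<.047),2],q).round(4) for q in(10,50,80,95)])
cv2.imwrite("pics/end.png",cv2.resize(p["frame"][200:320,210:370],(720,540),interpolation=2)[:,:,::-1])
```

```text
tcp [0.5347 0.2318 0.1185] [-0.3 -8.1 37.3]
side 0.91 650 bulb [0.5332 0.2344 0.0734] rel [-0.0015  0.0026 -0.045 ]
ring z [np.float64(0.0473), np.float64(0.0522), np.float64(0.0732), np.float64(0.0785)]
```

View pics/end.png

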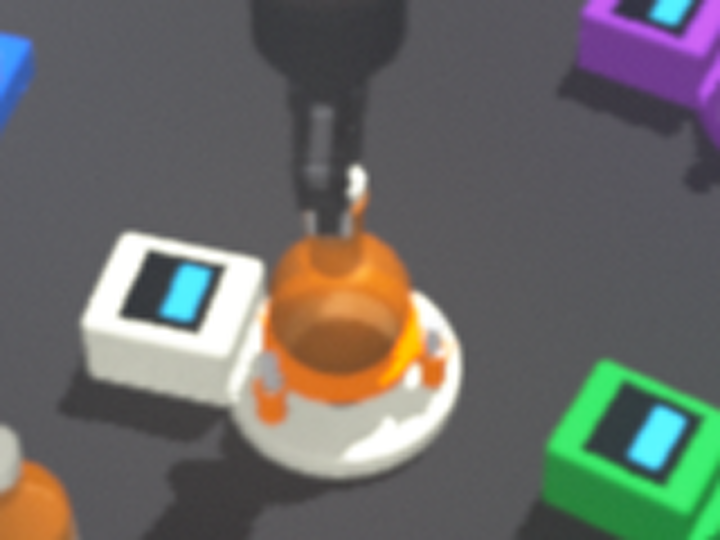

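The view shows the flask at (340,300) seated upright in the orange ring. The ring is low on its pins at (270,400) and (430,370). The wrist force of 37 N is well above the 13 N spring force, so the ring is on its stop. I'll ease the push a little for margin and check again.

Call:
play_rows(
  series=[
    [0,0,-0.001,0],
    [0,0,0,0],
    [0,0,0,0],
    [0,0,0,0],
    [0,0,0,0],
  ],
)

```text
time_s: 11.22
tool_pos: [0.5342, 0.2318, 0.1187]
eef_rot: [[0.973, 0.23, 0.004], [0.23, -0.973, 0.001], [0.004, -0.0, -1.0]]
wrist_force: [0.6, -6.1, 27.9]
gripper_width: 0.0316
grasp_force: 62.7
```

The push is now 28 N, still on the stop: a 1 mm command change moved the tool only 0.2 mm. I'm handing the job in.

```bash
python3 -c "
from station import bot
print(bot.close_job())"
```

```text
the job is handed in; nothing more can be done
None
```

I handed the job in with the amber flask upright in the orange ring, still gripped and pressed down at the stop with about 28 N at 11.2 s. The hand-in returned no verdict.

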